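# Inspect the detector window through the loupe at its focal height

### The job

Lift the dust cap off the detector by its knob and stand it, knob up, in the shallow steel tray. Then take the loupe by its handle and hold it over the bare detector face: lens level, centred over the face, and at the focal height marked by the height gauge, with the middle of the lens rim level with the underside of the gauge's jaw. Finish while still holding the loupe there, steady and touching nothing else; never touch the detector with it, and leave the gauge's setting and the other things on the bench as they are.

Things in the scene. Friction and masses are not known exactly. Their poses are not given: they have to be found in the camera images.
- detector_window (a point): centre of the round, flat top face (52 mm across) of the radiation detector: a metal cylinder standing upright, crystal end up, 170 mm above the bench, in a fixed round foot 110 mm across. The face with its thin entrance window is under the dust cap at the start. Point on top of the face; z up.
- cap_knob (a point): black plastic dust cap, 45 g, loose over the top of the detector: round cover 60 mm across and 20 mm tall (its skirt reaches 16 mm down round the detector, 2.5 mm clear; lifts straight off) and on top an upright round knob 20 mm across, 40 mm tall. Point at the knob's centre: 20 mm above the cover's top, 40 mm above the skirt's lower edge; z up along the knob.
- cap_base (a point): the same cap: centre of the skirt's lower edge, 40 mm below the knob's centre; z up along the knob.
- tray: empty shallow steel tray, fixed, 160 x 120 mm outside (long side along its x axis), 18 mm high, walls and floor 3 mm. It lies on one side of the detector and the loupe on the other. Origin at the centre of its underside, on the bench; z up.
- loupe_handle (a point): loupe (hand magnifier), 90 g, lying flat on the bench: round dark metal rim 66 mm across, 14 mm thick, with a clear lens, and a straight black handle 98 mm long, 18 mm wide and thick. Point at the middle of the handle, 9 mm above its underside; x along the handle to the lens, z up, square to the lens. It balances some 40 mm from here towards the lens.
- loupe_lens (a point): centre of the loupe's lens, at half the rim's thickness: 88 mm along x from the middle of the handle and 2 mm lower; same axes as the handle's point, z square to the lens.
- gauge_jaw (a point): height gauge, fixed: steel base 86 x 60 x 30 mm, graduated column 22 mm wide, 315 mm tall, and a slider held by friction with a steel jaw (9 mm wide, 8 mm tall) pointing level at the detector. Point at the jaw's tip, on its underside, 75 mm from the detector's axis; its height is the focal height (45 to 75 mm above the detector's face). x back to the column, 70 mm away; z up.
- tape_roll: bystander: roll of clear adhesive tape, 72 mm across, 18 mm high, lying flat. Origin at its middle, on its underside.
- pen: bystander: grey pen, 128 mm long, 11 mm thick, lying along its x axis. Origin at its middle, on its underside.
- vial: bystander: closed glass sample vial, 26 mm across, 55 mm tall, upright. Origin at its middle, on its underside.
- calculator: bystander: pocket calculator, 140 x 76 x 14 mm, lying flat. Origin at its middle, on its underside.
- screwdriver: bystander: screwdriver with a black handle, 180 mm long, lying along its x axis. Origin at its middle, on its underside.
- lens_fluid: bystander: small white bottle with a paper label, 40 mm across, 85 mm tall, upright. Origin at its middle, on its underside.
- tee: bystander: small metal coaxial T-adaptor, 40 mm long, 14 mm thick, lying flat. Origin at its middle, on its underside.
Not all that is in view belongs to the job. Leave any red look-alike of the part that bears loupe_handle alone.

How it is judged:
By the outcome, as a careful person would: the job done as asked, in the order asked, and still so for the second after the job is handed in, while the arm keeps its last pose, push and grip.
It also fails if it takes over 61 s, if anything falls off the work surface, if the arm or the gripper's body presses on something with over 40 N, if the wrist force passes 120 N, or if a joint passes its speed limit or range.

### The arm

A 7-joint arm with a two-finger parallel gripper is mounted at the origin on the work surface. World frame = base frame: x ahead of the robot, y to its left, z up, the work surface at z = 0. Lengths are in m, angles in rad, forces in N, time in s.
With the tool pointing down it reaches from about 0.4 to 0.85 m from the base axis. Payload 10.4 kg.
Tool frame: the origin (TCP) lies between the finger pads; the fingertips stand 8 mm ahead of it and the grasp point (between the pads) lies 11 mm behind it; z points along the fingers, y is the direction in which the jaws open and shut (so a half turn about z gives the same grasp; the last joint's range is limited). The gripper opens to 85 mm and grips with 20 to 120 N. Pads are 22 mm wide; open, the fingers measure 114 mm over their backs; the gripper's body (76 mm by 85 mm) begins 54 mm behind the grasp point. The pads swing forward as they close: fully open they stand 13 mm farther back than shut.
Start: joints at [1.259, 0.332, -0.065, 1.46, 0.022, 1.35, -0.088], TCP at [0.178, -0.599, 0.239] pointing down, gripper open.
Joint ranges: [-2.6, 2.6], [-0.5, 2.12], [-1.47, 1.34], [0.16, 2.42], [-1.27, 4.41], [0.06, 2.06], [-2.6, 2.6]. Speed limits (rad/s): [2.22, 2.22, 2.79, 2.79, 3.14, 3.14, 3.14].

### API

Orientations are given as a unit quaternion [x, y, z, w].
In Python, from rig import robot, viewer gives the robot as it stands.
- The arm moves only by the tool drive_tool, never from a script. Its argument "commands" is a list of rows, each an object with "jaw": the gripper command: -1 is fully open, 1 is shut, values between are in proportion; "xyz": the shift along the tool's x, y, z as a fraction of full scale, a list of three; "twist": the turn about the tool's z as a fraction of full scale. A call has 1 to 5 rows; each row is the pose to reach, as a shift and turn from the pose measured when the call began, along the tool's axes at that moment, turning the shorter way round; what a row does not reach only later rows make up. Full scale, the value 1, is 0.1 m for a shift and 360 degrees for a turn. A row lasts 1/8 s, in which the tool goes at most 62.5 mm and 10.7 degrees, less where a joint would pass 70% of its speed; a pose out of reach is approached as far as the arm can. A call with a number of a shift or a turn outside -1 to 1 is refused whole. A call with a gripper value outside its range is refused whole. The fingers move at their own pace and stop on an object; "force" is the grip in N (left out, the last holds). Time passes only in rows, so rows that repeat a pose let the fingers close. It gives the time, the measured TCP pose, the force and the opening at its end, in the units of the state.
- robot.state(): the state, without advancing time (a new reading comes with each control period).
- viewer.grab_frame(name): name is "side" or "top" or "wrist"; returns the picture (384x512x3 uint8, red, green, blue); there is no depth.
- viewer.calibration(name): a dict with "fx", "fy", "cx", "cy" (pixels), "dist" ([k1, k2, p1, p2, k3] as OpenCV has them; the pictures are not rectified), "R" (3x3) and "t" (3): a world point X has camera coordinates R X + t. Camera axes: x right, y down, z forward; pixel columns grow to the right and rows downward; lengths in m; the calibration is good to about 2 mm. A picture is of the moment at which its call begins: read the wrist's pose just before it. calibration takes no time and is no camera call; for the wrist camera it gives the pose at the moment of the call.
- robot.hand_in(): hands the job in, once; it reports no verdict.
The state is a dict: "time_s": time; "joint_pos": joint angles; "dq": joint speeds; "joint_torque": joint torques, N m; "tcp_pos": TCP position; "tcp_rot": TCP orientation; "force": force on the tool from outside, world axes, zero at the start; "torque": the same for the moment, N m; "opening": finger opening in m.
Only numpy, scipy, OpenCV 4.12 (cv2) and the standard library are available. Lean on these libraries where they do the work, as an engineer would, in place of code of your own. Each camera call takes 0.05 s, during which the arm holds its last target. There are 200 camera calls.

## Working session

There is one attempt and no reset: what is moved stays moved. The work goes in short steps, Python scripts to look and compute and a tool call to move; the robot and the scene stay as the last step left them, time stands still between calls to the robot, and variables do not carry over. Pictures are saved under pics/ and viewed, about 8 in all and at most 12, crops included, and the job is handed in when it is done.

Besides the shell and the picture viewer there is one more tool, called by a JSON object that holds its "name" and its "arguments". drive_tool: Moves the arm, as the interface text tells. Shift numbers are shares of 0.1 m and turn numbers shares of 360 degrees, none past 1 either way. Its arguments: {"type":"object","properties":{"commands":{"type":"array","items":{"type":"object","properties":{"jaw":{"type":"number"},"xyz":{"type":"array","items":{"type":"number","minimum":-1,"maximum":1}},"twist":{"type":"number","minimum":-1,"maximum":1}}}},"force":{"type":"number"}},"required":["commands"]}

```bash
mkdir -p pics
cat > h.py <<'E'
import numpy as np, cv2
from rig import robot, viewer
from scipy.spatial.transform import Rotation as Ro
def grab(n,f,crop=None,s=1):
    st=robot.state(); c=viewer.calibration(n); im=viewer.grab_frame(n)
    np.savez('pics/%s.npz'%f,im=im,**{k:np.array(v) for k,v in c.items()})
    save(im,f,crop,s); return c
def save(im,f,crop=None,s=1):
    if crop: im=im[crop[1]:crop[3],crop[0]:crop[2]]
    im=cv2.resize(im,None,fx=s,fy=s,interpolation=cv2.INTER_CUBIC)
    cv2.imwrite('pics/%s.png'%f,im[:,:,::-1])
def cal(f):
    return np.load('pics/%s.npz'%f)
def K(c): return np.array([[c['fx'],0,c['cx']],[0,c['fy'],c['cy']],[0,0,1.]])
def ray(c,uv):
    p=cv2.undistortPoints(np.array([[uv]],float),K(c),np.array(c['dist'],float))[0,0]
    R=np.array(c['R']);t=np.array(c['t']); d=R.T@np.array([p[0],p[1],1.]); return -R.T@t,d/np.linalg.norm(d)
def onz(c,uv,z):
    o,d=ray(c,uv); return o+d*(z-o[2])/d[2]
def proj(c,X):
    X=np.atleast_2d(np.array(X,float)); return cv2.projectPoints(X,cv2.Rodrigues(np.array(c['R']))[0],np.array(c['t'],float),K(c),np.array(c['dist'],float))[0][:,0]
def tri(*cu):
    A=np.zeros((3,3));b=np.zeros(3)
    for c,uv in cu:
        o,d=ray(c,uv);M=np.eye(3)-np.outer(d,d);A+=M;b+=M@o
    return np.linalg.solve(A,b)
E
python3 - <<'E'
from h import *
for n in('top','side','wrist'):
    c=grab(n,n+'0',s=1.5); print(n,-np.array(c['R']).T@np.array(c['t']),c['fx'],np.array(c['R'])[2])
a=[cv2.imread('pics/%s0.png'%n) for n in('top','side')]
s=robot.state();print(s['tcp_pos'],s['tcp_rot'],s['opening'],s['time_s'])
E
```

```text
top [0.31614722 0.00713061 1.40499678] 460.17063851743467 [ 0.15851305  0.02007809 -0.98715272]
side [0.13660758 0.63952448 1.00093571] 364.97317884207104 [ 0.3378499  -0.56683306 -0.75137057]
wrist [ 0.24790358 -0.57801572  0.37366367] 284.10683243001364 [-0.27223706 -0.07936603 -0.95895152]
[ 0.17794665 -0.59885859  0.23871447] [ 9.89587672e-01  1.43930443e-01 -9.04542256e-05 -5.09690698e-04] 0.0851020215519558 0.15
```

View pics/top0.png

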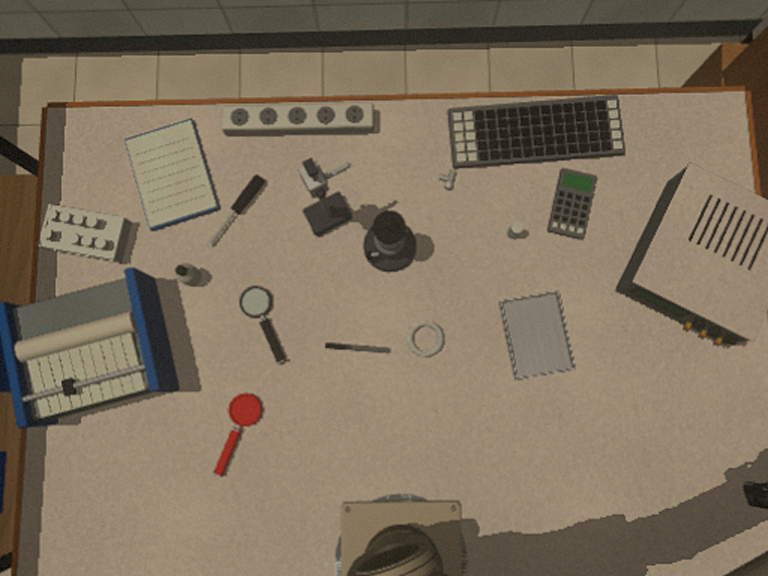

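View pics/side0.png

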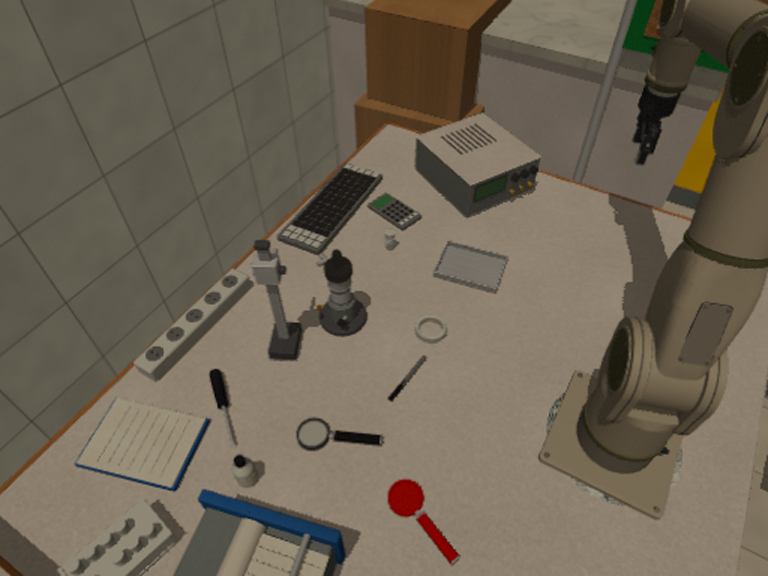

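The top view (1.5x) shows the detector with cap at about (390,235), gauge at (322,195), tray at (537,335), and loupe from (256,300) to (278,355). The red decoy is at (240,420). The side view shows the same things. Next I'll enlarge crops.

Run:
```python
from h import *
save(cal('top0')['im'],'topc',(140,95,390,260),3.2)
save(cal('side0')['im'],'sidec',(160,150,345,310),4)
```

```text
(no output)
```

View pics/topc.png

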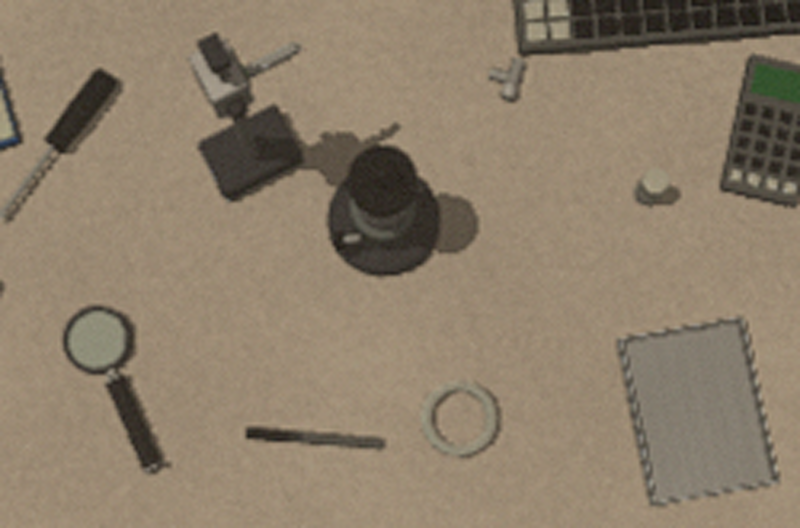

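View pics/sidec.png

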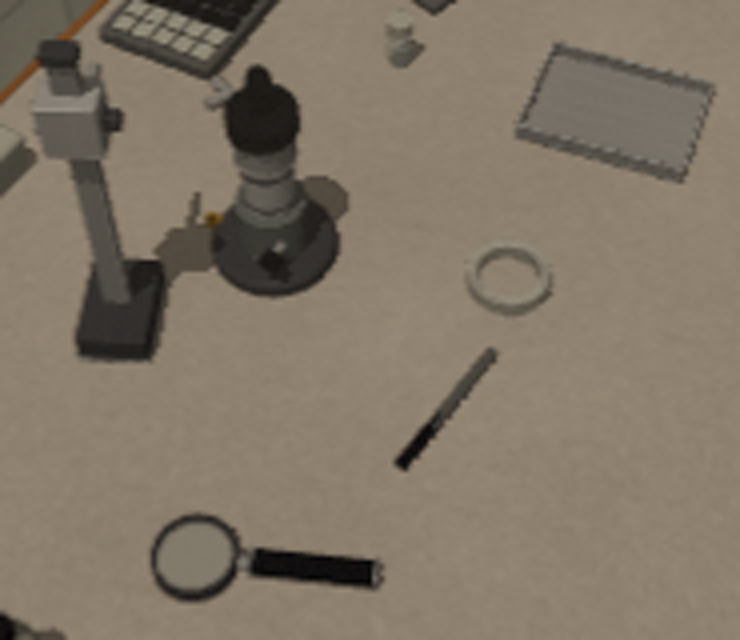

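The top crop shows the foot centred near (384,218), cap cover near (382,188), and the gauge arm from (248,70) to (298,47). It also shows the loupe lens at (99,340) with the handle end at (154,466), and the tray corners. The side crop shows the knob top at (258,73), cover at (262,118), lens at (196,557) and handle end at (380,573).

```bash
cat >> h.py <<'E'
def T(u,v): return ((u+.5)/3.2-.5+140,(v+.5)/3.2-.5+95)
def S(u,v): return ((u+.5)/4-.5+160,(v+.5)/4-.5+150)
E
python3 - <<'E'
from h import *
t=cal('top0');s=cal('side0')
np.set_printoptions(precision=4,suppress=True)
print('foot top',onz(t,T(384.5,218),.012),'side',onz(s,S(275,241),.012))
print('cap cover tri',tri((t,T(382,185)),(s,S(262,115))))
print('lens',onz(t,T(99,340),.007),onz(s,S(196,557),.007))
print('handle end',onz(t,T(154,466),.009),onz(s,S(381,573),.009))
print('handle start',onz(t,T(114,376),.009),onz(s,S(250,562),.009))
for p in [(619,341),(744,319),(777,483),(653,504)]: print('tray',onz(t,T(*p),.018))
for p in [(557,45),(713,88),(683,181),(518,133)]: print('trayS',onz(s,S(*p),.018))
print('base top corners');
for p in [(200,148),(275,108),(302,153),(230,200)]: print(onz(t,T(*p),.03))
print('baseS')
for p in [(95,262),(163,262),(153,348),(80,345)]: print(onz(s,S(*p),.03))
for z in (.22,.235,.25): print('jaw',z,onz(t,T(252,70),z),onz(t,T(298,47),z))
print('coltop',tri((t,T(213,45)),(s,S(59,48))))
print('vial',onz(t,T(655,195),0),'tape',onz(t,T(461,419),.01),'tee',onz(t,T(510,80),.01),onz(s,S(215,92),.01))
E
```

```text
foot top [0.6274 0.0102 0.012 ] side [0.6259 0.0123 0.012 ]
cap cover tri [0.623  0.0125 0.1714]
lens [0.5139 0.2869 0.007 ] [0.5149 0.2875 0.007 ]
handle end [0.3922 0.2326 0.009 ] [0.3902 0.2304 0.009 ]
handle start [0.4786 0.2716 0.009 ] [0.4776 0.2714 0.009 ]
tray [ 0.5025 -0.2096  0.018 ]
tray [ 0.5214 -0.3282  0.018 ]
tray [ 0.3668 -0.35    0.018 ]
tray [ 0.3492 -0.2345  0.018 ]
trayS [ 0.5201 -0.3243  0.018 ]
trayS [ 0.3672 -0.3455  0.018 ]
trayS [ 0.3463 -0.2235  0.018 ]
trayS [ 0.4999 -0.2017  0.018 ]
base top corners
[0.6959 0.187  0.03  ]
[0.7343 0.1143 0.03  ]
[0.6889 0.0885 0.03  ]
[0.6439 0.158  0.03  ]
baseS
[0.7356 0.1188 0.03  ]
[0.6861 0.0899 0.03  ]
[0.6413 0.1646 0.03  ]
[0.6938 0.1919 0.03  ]
jaw 0.22 [0.7099 0.1186 0.22  ] [0.7291 0.0798 0.22  ]
jaw 0.235 [0.7049 0.1172 0.235 ] [0.7239 0.0789 0.235 ]
jaw 0.25 [0.6999 0.1157 0.25  ] [0.7186 0.078  0.25  ]
coltop [0.6971 0.1388 0.3149]
vial [ 0.6477 -0.2534  0.    ] tape [ 0.4318 -0.0588  0.01  ] tee [ 0.7638 -0.1153  0.01  ] [ 0.7758 -0.1115  0.01  ]
```

{"name": "drive_tool", "arguments": {"commands": [{"xyz":[0,0,-1],"twist":0.046,"jaw":-1},{"xyz":[0,0,-1],"twist":0.046,"jaw":-1},{"xyz":[0,0,-1],"twist":0.046,"jaw":-1}]}}

```text
time_s: 0.52
tcp_pos: [0.1783, -0.5999, 0.342]
tcp_rot: [1.0, -0.001, 0.001, 0.002]
force: [0.0, -0.7, -0.5]
opening: 0.0855
```

{"name": "drive_tool", "arguments": {"commands": [{"xyz":[0.55,-1,0],"jaw":-1},{"xyz":[0.55,-1,0],"jaw":-1},{"xyz":[0.55,-1,0],"jaw":-1}]}}

```text
$.commands[0]: bad value
```

{"name": "drive_tool", "arguments": {"commands": [{"xyz":[0.48,-0.87,0],"twist":0,"jaw":-1},{"xyz":[0.48,-0.87,0],"twist":0,"jaw":-1}]}}

```text
time_s: 0.78
tcp_pos: [0.2278, -0.5106, 0.3404]
tcp_rot: [1.0, 0.001, 0.001, 0.001]
force: [0.1, 0.1, 0.5]
opening: 0.0858
```

{"name": "drive_tool", "arguments": {"commands": [{"xyz":[0.5,-0.9,0],"twist":0,"jaw":-1},{"xyz":[0.5,-0.9,0],"twist":0,"jaw":-1}]}}

```text
time_s: 1.02
tcp_pos: [0.2788, -0.4178, 0.339]
tcp_rot: [1.0, 0.002, 0.0, 0.0]
force: [0.5, -0.5, 0.1]
opening: 0.0855
```

{"name": "drive_tool", "arguments": {"commands": [{"xyz":[0.48,-0.87,0],"twist":0,"jaw":-1},{"xyz":[0.48,-0.87,0],"twist":0,"jaw":-1}]}}

```text
time_s: 1.27
tcp_pos: [0.3274, -0.3278, 0.3379]
tcp_rot: [1.0, 0.004, -0.0, -0.0]
force: [0.4, -0.5, 0.9]
opening: 0.0853
```

{"name": "drive_tool", "arguments": {"commands": [{"xyz":[0.48,-0.87,0],"twist":0,"jaw":-1},{"xyz":[0.48,-0.87,0],"twist":0,"jaw":-1}]}}

```text
time_s: 1.52
tcp_pos: [0.3753, -0.2376, 0.3368]
tcp_rot: [1.0, 0.006, -0.001, -0.001]
force: [0.4, 0.1, 1.3]
opening: 0.0853
```

{"name": "drive_tool", "arguments": {"commands": [{"xyz":[0.48,-0.87,0],"twist":0,"jaw":-1},{"xyz":[0.48,-0.87,0],"twist":0,"jaw":-1}]}}

```text
time_s: 1.78
tcp_pos: [0.4228, -0.1472, 0.3357]
tcp_rot: [1.0, 0.007, -0.002, -0.001]
force: [0.8, -1.3, 0.3]
opening: 0.0854
```

{"name": "drive_tool", "arguments": {"commands": [{"xyz":[0.48,-0.87,0],"twist":0,"jaw":-1},{"xyz":[0.48,-0.87,0],"twist":0,"jaw":-1},{"xyz":[0.48,-0.87,0],"twist":0,"jaw":-1}]}}

```text
time_s: 2.15
tcp_pos: [0.4699, -0.0563, 0.3345]
tcp_rot: [1.0, 0.011, -0.002, -0.002]
force: [-0.9, -0.7, -0.3]
opening: 0.0855
```

Run:
```python
from h import *
c=grab('wrist','w1',s=1.5);print(-np.array(c['R']).T@np.array(c['t']),np.array(c['R']))
s=robot.state();print(s['joint_pos'],s['tcp_pos'])
for X in [(.626,.0115,.174),(.626,.0115,.214),(.724,.079,.235),(.661,.078,.235)]: print(proj(c,X))
```

```text
[ 0.54339712 -0.05474859  0.46921117] [[ 0.0216074  -0.99976044 -0.00349086]
 [-0.95738659 -0.02169717  0.28799332]
 [-0.28800007 -0.00288069 -0.95762606]]
[ 0.6573836  -0.00809184 -0.61597734  1.65351589 -0.00679669  1.49972788
 -1.51043565] [ 0.46933148 -0.05850047  0.334519  ]
[[189.67934353  10.39695729]]
[[177.1439943   -6.84912507]]
[[  36.88581119 -226.85853351]]
[[ 61.69377078 -86.57890251]]
```

View pics/w1.png

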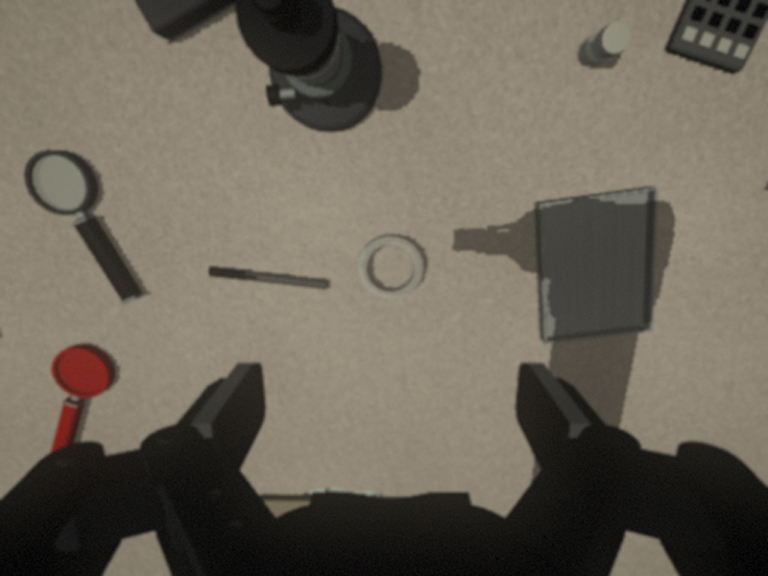

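Wrist view 1 (1.5x) shows the cap at (290,20) where predicted, the loupe at (60,180) to (135,295), and the tray at (600,265). The jaw is out of view, so I'm moving towards the cap.

{"name": "drive_tool", "arguments": {"commands": [{"xyz":[1,-0.26,0],"twist":0.003,"jaw":-1},{"xyz":[1,-0.26,0],"twist":0.003,"jaw":-1},{"xyz":[1,-0.26,0],"twist":0.003,"jaw":-1}]}}

```text
time_s: 2.58
tcp_pos: [0.5697, -0.0313, 0.3316]
tcp_rot: [1.0, 0.0, -0.004, -0.002]
force: [-0.5, 0.6, 0.1]
opening: 0.0853
```

Run:
```python
from h import *
c=grab('wrist','w2')
```

{"name": "drive_tool", "arguments": {"commands": [{"xyz":[0.56,-0.42,0],"twist":0,"jaw":-1},{"xyz":[0.56,-0.42,0],"twist":0,"jaw":-1},{"xyz":[0.56,-0.42,0],"twist":0,"jaw":-1}]}}

```text
time_s: 3.0
tcp_pos: [0.6242, 0.0095, 0.332]
tcp_rot: [1.0, -0.0, -0.004, -0.001]
force: [-0.4, -0.3, 0.4]
opening: 0.0854
```

Run:
```python
from h import *
c=grab('wrist','w3')
a=cv2.vconcat([cv2.imread('pics/w2.png')[:200],cv2.imread('pics/w3.png')])
cv2.imwrite('pics/w23.png',a)
s=robot.state();print(s['tcp_pos'],s['tcp_rot'],s['time_s'])
```

```text
[0.62409061 0.00891275 0.33252677] [ 9.99992041e-01 -7.56262032e-04 -3.77716591e-03 -1.03897817e-03] 3.05
```

View pics/w23.png

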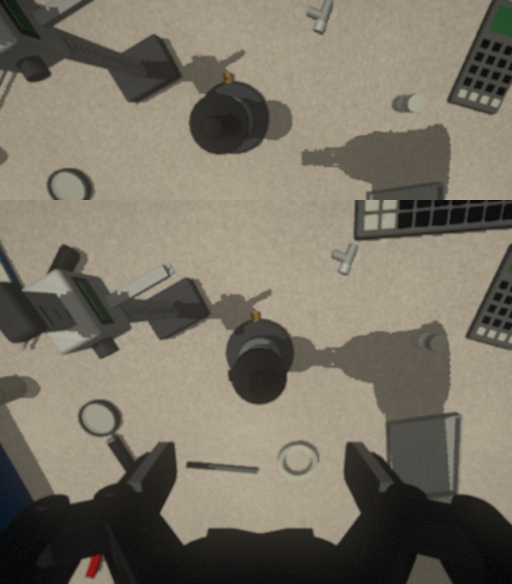

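The jaw shows in w3 running from about (120,95) to (170,68). It points past the detector, but its height is what counts. The knob top is near (212,128) in w2 and (266,170) in w3.

Run:
```python
from h import *
np.set_printoptions(precision=4,suppress=True)
a=cal('w2');b=cal('w3')
print(onz(a,(213,127),.214),onz(b,(266,169),.214))
print('jaw top tip',onz(b,(170,67),.24),proj(b,(.724,.079,.235)))
A=cv2.resize(a['im'][70:170,170:290],None,fx=4,fy=4,interpolation=3);B=cv2.resize(b['im'][100:220,200:320],None,fx=4,fy=4,interpolation=3)
C=cv2.resize(b['im'][20:220,0:200],None,fx=2.4,fy=2.4,interpolation=3)
A=cv2.copyMakeBorder(A,0,80,0,0,0)
cv2.imwrite('pics/kn.png',cv2.convertScaleAbs(cv2.hconcat([A,B])[:,:,::-1],alpha=2,beta=0)[:,:800])
```

```text
[0.6272 0.0103 0.214 ] [0.6447 0.0047 0.214 ]
jaw top tip [0.726  0.0758 0.24  ] [[168.027   70.8533]]
```

View pics/kn.png

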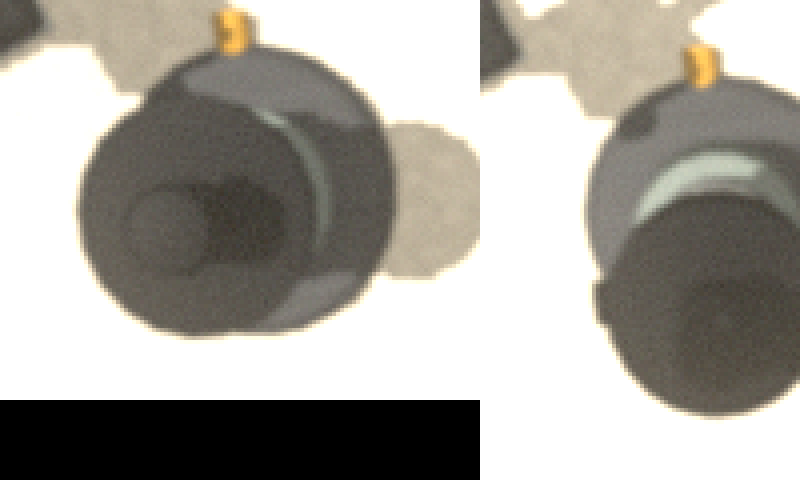

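Run:
```python
from h import *
np.set_printoptions(precision=4,suppress=True)
a=cal('w2');b=cal('w3')
print(onz(a,(211.5,126),.214),onz(a,(219.7,123.7),.174),onz(b,(258.8,176),.174))
```

```text
[0.628  0.0115 0.214 ] [0.6278 0.01   0.174 ] [0.6287 0.0115 0.174 ]
```

{"name": "drive_tool", "arguments": {"commands": [{"xyz":[0.04,-0.02,0.7],"twist":0,"jaw":-1},{"xyz":[0.04,-0.02,0.7],"twist":0,"jaw":-1},{"xyz":[0.04,-0.02,0.7],"twist":0,"jaw":-1}]}}

```text
time_s: 3.42
tcp_pos: [0.6274, 0.01, 0.2643]
tcp_rot: [1.0, -0.001, -0.003, -0.001]
force: [0.7, -0.2, 1.4]
opening: 0.0854
```

Run:
```python
from h import *
c=grab('wrist','w4')
s=robot.state();print(s['tcp_pos'],s['tcp_rot'],s['time_s'])
print(proj(c,(.726,.0758,.24)))
```

```text
[0.62799463 0.0104331  0.26511004] [ 9.99996008e-01 -1.25055526e-03 -2.39484590e-03 -8.28101939e-04] 3.475
[[130.38002309  56.24924659]]
```

{"name": "drive_tool", "arguments": {"commands": [{"xyz":[0,-0.01,0.72],"twist":0,"jaw":-1},{"xyz":[0,-0.01,0.72],"twist":0,"jaw":-1},{"xyz":[0,-0.01,0.72],"twist":0,"jaw":-1}]}}

```text
time_s: 3.85
tcp_pos: [0.6284, 0.0116, 0.1954]
tcp_rot: [1.0, -0.001, -0.002, -0.001]
force: [-0.2, 0.4, 1.2]
opening: 0.0857
```

{"name": "drive_tool", "arguments": {"commands": [{"xyz":[0,0,0],"twist":0,"jaw":1},{"xyz":[0,0,0],"twist":0,"jaw":1},{"xyz":[0,0,0],"twist":0,"jaw":1},{"xyz":[0,0,0],"twist":0,"jaw":1},{"xyz":[0,0,0],"twist":0,"jaw":1}], "force": 30}}

```text
time_s: 4.47
tcp_pos: [0.6286, 0.0116, 0.1959]
tcp_rot: [1.0, -0.001, -0.001, -0.001]
force: [-0.7, -0.1, 4.2]
opening: 0.019
```

{"name": "drive_tool", "arguments": {"commands": [{"xyz":[0,0,0],"twist":0,"jaw":1},{"xyz":[0,0,0],"twist":0,"jaw":1},{"xyz":[0,0,0],"twist":0,"jaw":1}], "force": 30}}

```text
time_s: 4.85
tcp_pos: [0.6286, 0.0116, 0.1959]
tcp_rot: [1.0, -0.001, -0.001, -0.001]
force: [-1.0, -0.1, 2.7]
opening: 0.0189
```

{"name": "drive_tool", "arguments": {"commands": [{"xyz":[0,0,-0.3],"twist":0,"jaw":1},{"xyz":[0,0,-0.6],"twist":0,"jaw":1},{"xyz":[0,0,-0.9],"twist":0,"jaw":1},{"xyz":[0,0,-0.9],"twist":0,"jaw":1}]}}

```text
time_s: 5.35
tcp_pos: [0.6296, 0.0118, 0.288]
tcp_rot: [1.0, -0.001, 0.0, -0.001]
force: [-0.3, 0.9, -0.7]
opening: 0.0187
```

Run:
```python
from h import *
c=grab('wrist','w5')
P=[cv2.resize(cal(f)['im'][30:130,60:210],None,fx=3.5,fy=3.5,interpolation=3)[:,:,::-1] for f in('w3','w4','w5')]
cv2.imwrite('pics/jaw.png',cv2.vconcat([cv2.resize(P[0],None,fx=.8,fy=.8),cv2.resize(P[1],None,fx=.8,fy=.8)]) if 0 else cv2.vconcat(P[:2])[:, :])
s=robot.state();print(s['tcp_pos'],s['tcp_rot'],s['time_s'],s['opening'])
```

```text
[0.62905371 0.01157211 0.28626732] [ 9.99998476e-01 -1.30980867e-03 -7.37864609e-04 -8.88203961e-04] 5.4 0.019266177446553744
```

{"name": "drive_tool", "arguments": {"commands": [{"xyz":[-0.3,0.48,0],"twist":0,"jaw":1},{"xyz":[-0.65,0.96,0],"twist":0,"jaw":1},{"xyz":[-0.65,0.96,0],"twist":0,"jaw":1}]}}

```text
time_s: 5.78
tcp_pos: [0.5614, -0.0898, 0.2847]
tcp_rot: [1.0, -0.005, -0.002, 0.0]
force: [-0.5, 0.3, 0.5]
opening: 0.0191
```

{"name": "drive_tool", "arguments": {"commands": [{"xyz":[-0.3,0.48,0],"twist":0,"jaw":1},{"xyz":[-0.65,0.96,0],"twist":0,"jaw":1},{"xyz":[-0.65,0.96,0],"twist":0,"jaw":1}]}}

```text
time_s: 6.15
tcp_pos: [0.4926, -0.1897, 0.2838]
tcp_rot: [1.0, -0.009, -0.003, 0.001]
force: [0.6, 0.1, -1.5]
opening: 0.019
```

{"name": "drive_tool", "arguments": {"commands": [{"xyz":[-0.3,0.48,0],"twist":0,"jaw":1},{"xyz":[-0.65,0.96,0],"twist":0,"jaw":1},{"xyz":[-0.65,0.96,0],"twist":0,"jaw":1}]}}

```text
time_s: 6.52
tcp_pos: [0.423, -0.2879, 0.2832]
tcp_rot: [1.0, -0.013, -0.005, 0.001]
force: [0.1, 1.2, -0.8]
opening: 0.019
```

Run:
```python
from h import *
c=grab('wrist','w6')
c=grab('top','t6')
P=[cal('t6')['im'][80:270,140:400],cal('w6')['im']]
P=[cv2.resize(P[0],(526,384),interpolation=3),P[1]]
a=cv2.resize(cv2.hconcat(P),None,fx=.75,fy=.75)[:,:,::-1]
b=cv2.hconcat([cv2.resize(cal(f)['im'][30:130,60:210],(389,290),interpolation=3)[:,:,::-1] for f in('w3','w4')])
cv2.imwrite('pics/m6.png',cv2.vconcat([a,b]))if 0 else cv2.imwrite('pics/m6.png',cv2.vconcat([a[:, :778],b[:, :778]]))
print(a.shape)
s=robot.state();print(s['tcp_pos'],s['tcp_rot'],s['time_s'],s['opening'])
```

```text
(288, 778, 3)
[ 0.42599598 -0.2838632   0.28368022] [ 9.99950644e-01 -9.19125184e-03 -3.75967908e-03  3.09841269e-04] 6.625 0.01907571765544579
```

View pics/m6.png

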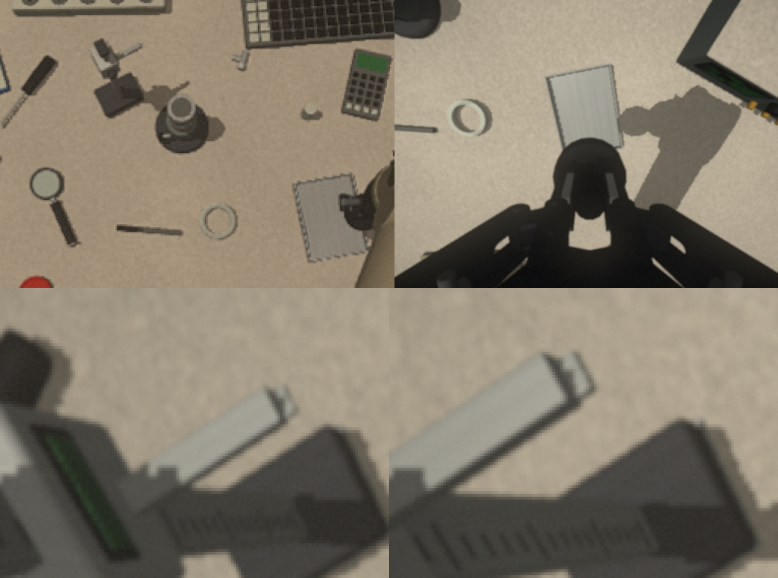

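The cap is held over the tray and the detector is bare. The jaw tip is near (285,400) in the lower-left panel and (575,375) in the lower-right. Next is placing the cap.

{"name": "drive_tool", "arguments": {"commands": [{"xyz":[0.08,-0.07,0.5],"twist":-0.003,"jaw":1},{"xyz":[0.08,-0.07,0.98],"twist":-0.003,"jaw":1},{"xyz":[0.08,-0.07,0.98],"twist":-0.003,"jaw":1}]}}

```text
time_s: 7.0
tcp_pos: [0.4325, -0.2743, 0.1825]
tcp_rot: [1.0, 0.002, -0.006, -0.002]
force: [0.7, 0.8, 0.4]
opening: 0.0193
```

{"name": "drive_tool", "arguments": {"commands": [{"xyz":[0,0,0.5],"twist":0,"jaw":1},{"xyz":[0,0,0.95],"twist":0,"jaw":1},{"xyz":[0,0,0.95],"twist":0,"jaw":1},{"xyz":[0,0,0.95],"twist":0,"jaw":1}]}}

```text
time_s: 7.5
tcp_pos: [0.4332, -0.2742, 0.0903]
tcp_rot: [1.0, 0.002, -0.005, -0.001]
force: [0.1, 0.3, -0.3]
opening: 0.0193
```

{"name": "drive_tool", "arguments": {"commands": [{"xyz":[0,0,0.2],"twist":0,"jaw":1},{"xyz":[0,0,0.4],"twist":0,"jaw":1},{"xyz":[0,0,0.42],"twist":0,"jaw":1},{"xyz":[0,0,0.42],"twist":0,"jaw":1}]}}

```text
time_s: 8.0
tcp_pos: [0.4332, -0.2743, 0.0489]
tcp_rot: [1.0, 0.002, -0.005, -0.001]
force: [0.8, -0.1, 0.1]
opening: 0.0189
```

{"name": "drive_tool", "arguments": {"commands": [{"xyz":[0,0,0.03],"twist":0,"jaw":1},{"xyz":[0,0,0.03],"twist":0,"jaw":1}]}}

```text
time_s: 8.25
tcp_pos: [0.4333, -0.2745, 0.0462]
tcp_rot: [1.0, 0.002, -0.004, -0.001]
force: [-0.5, 0.8, -0.6]
opening: 0.0189
```

{"name": "drive_tool", "arguments": {"commands": [{"xyz":[0,0,0.015],"twist":0,"jaw":1},{"xyz":[0,0,0.015],"twist":0,"jaw":1}]}}

```text
time_s: 8.5
tcp_pos: [0.4335, -0.2746, 0.0449]
tcp_rot: [1.0, 0.002, -0.004, -0.001]
force: [-0.1, -0.4, 1.9]
opening: 0.019
```

{"name": "drive_tool", "arguments": {"commands": [{"xyz":[0,0,0.01],"twist":0,"jaw":1},{"xyz":[0,0,0.01],"twist":0,"jaw":1}]}}

```text
time_s: 8.75
tcp_pos: [0.4335, -0.2747, 0.0447]
tcp_rot: [1.0, 0.002, -0.004, -0.0]
force: [-4.1, 2.7, 11.5]
opening: 0.0192
```

Contact with the tray floor. Releasing and rising.

{"name": "drive_tool", "arguments": {"commands": [{"xyz":[0,0,-0.01],"twist":0,"jaw":-1},{"xyz":[0,0,-0.01],"twist":0,"jaw":-1},{"xyz":[0,0,-0.01],"twist":0,"jaw":-1},{"xyz":[0,0,-0.01],"twist":0,"jaw":-1},{"xyz":[0,0,-0.01],"twist":0,"jaw":-1}]}}

```text
time_s: 9.38
tcp_pos: [0.4335, -0.2747, 0.0456]
tcp_rot: [1.0, 0.002, -0.004, -0.001]
force: [-0.6, 0.7, -0.1]
opening: 0.0858
```

{"name": "drive_tool", "arguments": {"commands": [{"xyz":[0,0,-0.4],"twist":0,"jaw":-1},{"xyz":[0,0,-1],"twist":0,"jaw":-1},{"xyz":[0,0,-1],"twist":0,"jaw":-1}]}}

```text
time_s: 9.75
tcp_pos: [0.4368, -0.2759, 0.1501]
tcp_rot: [1.0, 0.002, -0.001, 0.002]
force: [0.3, -0.8, -1.5]
opening: 0.0855
```

{"name": "drive_tool", "arguments": {"commands": [{"xyz":[0,0,-1],"twist":0,"jaw":-1},{"xyz":[0,0,-1],"twist":0,"jaw":-1},{"xyz":[0,0,-1],"twist":0,"jaw":-1}]}}

```text
time_s: 10.12
tcp_pos: [0.4383, -0.2762, 0.2528]
tcp_rot: [1.0, 0.002, 0.001, 0.003]
force: [0.3, 0.9, -1.1]
opening: 0.0856
```

Run:
```python
from h import *
np.set_printoptions(precision=4,suppress=True)
grab('side','s7'); grab('wrist','w7')
s=robot.state();print(s['tcp_pos'],s['tcp_rot'],s['time_s'],s['opening'])
P=[cv2.resize(cal('s7')['im'][135:295,150:350],(400,320),interpolation=3),cv2.resize(cal('w7')['im'],(400,320))]
Q=[cv2.resize(cal('w5')['im'][20:140,30:230],(400,240),interpolation=3),cv2.resize(cal('side0')['im'][150:246,160:320],(400,240),interpolation=3)]
cv2.imwrite('pics/m7.png',cv2.vconcat([cv2.hconcat(P),cv2.hconcat(Q)])[:,:,::-1])
for f in('w3','w4','w5'): print(f,proj(cal(f),(.726,.0758,.24)))
```

```text
[ 0.4367 -0.2755  0.2493] [ 1.      0.0021 -0.0016  0.0017] 10.225 0.08540934110163298
w3 [[170.0054  67.0523]]
w4 [[130.38    56.2492]]
w5 [[152.2562  68.2232]]
```

View pics/m7.png

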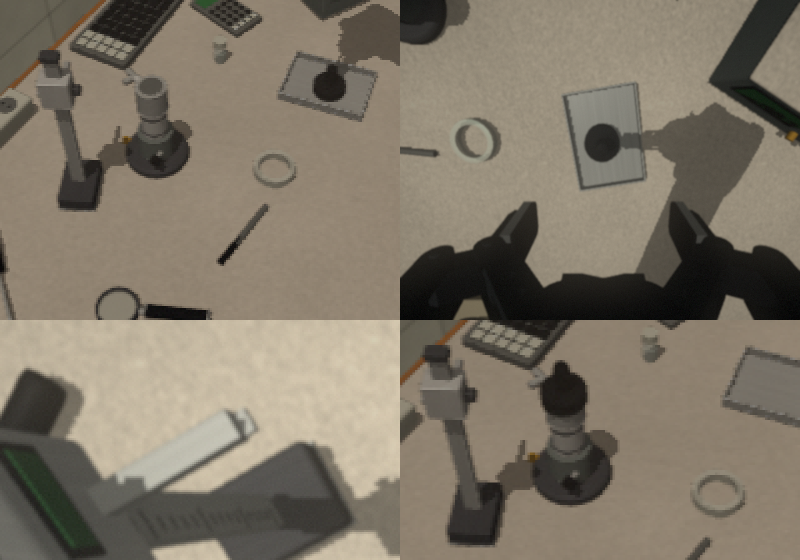

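The cap stands knob up in the tray, at about (330,85) in the side panel and (602,142) in the wrist panel. Next I'll take wide-baseline wrist views of the jaw on the way to the loupe.

{"name": "drive_tool", "arguments": {"commands": [{"xyz":[0.46,-0.49,-0.2],"twist":0,"jaw":-1},{"xyz":[0.92,-0.98,-0.4],"twist":0,"jaw":-1},{"xyz":[0.92,-0.98,-0.4],"twist":0,"jaw":-1}]}}

```text
time_s: 10.6
tcp_pos: [0.5303, -0.1728, 0.2879]
tcp_rot: [1.0, 0.005, -0.002, 0.0]
force: [0.4, -0.7, -0.1]
opening: 0.0853
```

{"name": "drive_tool", "arguments": {"commands": [{"xyz":[0.46,-0.49,-0.2],"twist":0,"jaw":-1},{"xyz":[0.9,-0.98,-0.4],"twist":0,"jaw":-1},{"xyz":[0.9,-0.98,-0.4],"twist":0,"jaw":-1},{"xyz":[0.9,-0.98,-0.4],"twist":0,"jaw":-1}]}}

```text
time_s: 11.1
tcp_pos: [0.6195, -0.0729, 0.3255]
tcp_rot: [1.0, 0.006, -0.003, 0.0]
force: [-0.6, 0.1, -0.0]
opening: 0.0854
```

Run:
```python
from h import *
np.set_printoptions(precision=4,suppress=True)
c=grab('wrist','w8')
s=robot.state();print(s['tcp_pos'],s['tcp_rot'],s['time_s'],s['joint_pos'])
print(proj(c,(.726,.0758,.24)))
```

```text
[ 0.619  -0.0744  0.3256] [ 1.      0.0051 -0.0032  0.0005] 11.15 [ 0.5419  0.381  -0.6837  1.2873  0.2374  1.5601 -1.6705]
[[49.1788 54.889 ]]
```

{"name": "drive_tool", "arguments": {"commands": [{"xyz":[0,-0.5,-0.1],"twist":0,"jaw":-1},{"xyz":[0,-1,-0.1],"twist":0,"jaw":-1},{"xyz":[0,-1,-0.1],"twist":0,"jaw":-1}]}}

```text
time_s: 11.52
tcp_pos: [0.6168, 0.0286, 0.335]
tcp_rot: [1.0, 0.007, -0.004, 0.0]
force: [-0.6, 0.3, -0.8]
opening: 0.0855
```

{"name": "drive_tool", "arguments": {"commands": [{"xyz":[0,-0.5,-0.1],"twist":0,"jaw":-1},{"xyz":[0,-1,-0.1],"twist":0,"jaw":-1},{"xyz":[0,-1,-0.1],"twist":0,"jaw":-1},{"xyz":[0,-1,-0.1],"twist":0,"jaw":-1}]}}

```text
time_s: 12.02
tcp_pos: [0.6157, 0.1259, 0.3441]
tcp_rot: [1.0, 0.006, -0.004, 0.001]
force: [0.2, -0.2, -0.4]
opening: 0.0855
```

Run:
```python
from h import *
np.set_printoptions(precision=4,suppress=True)
c=grab('wrist','w9')
s=robot.state();print(s['tcp_pos'],s['tcp_rot'],s['time_s'],s['joint_pos'])
P=[]
for f in('w8','w9','w3','w5'):
    d=cal(f);p=np.round(proj(d,(.726,.0758,.24))[0]).astype(int);p=np.clip(p,[40,30],[470,350])
    print(f,p-[40,30]); P.append(cv2.resize(d['im'][p[1]-30:p[1]+30,p[0]-40:p[0]+40],None,fx=5,fy=5,interpolation=3))
cv2.imwrite('pics/j9.png',cv2.vconcat([cv2.hconcat(P[:2]),cv2.hconcat(P[2:])])[:,:,::-1])
```

```text
[0.6158 0.1255 0.3443] [ 1.      0.0057 -0.004   0.001 ] 12.075 [ 0.2525  0.4084 -0.7528  1.2314  0.2735  1.6112 -2.0081]
w8 [ 9 25]
w9 [288  28]
w3 [130  37]
w5 [112  38]
```

View pics/j9.png

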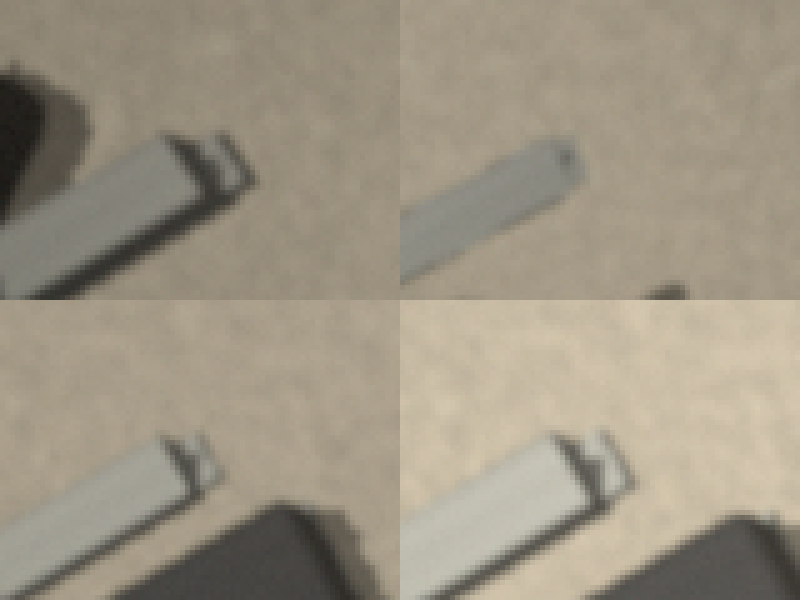

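The crops show the jaw's top face, a dark step, and a thin blade at the underside. The blade-tip corners are readable in all views: w8 (222,135) and (253,182), w3 (200,135) and (222,175), w5 (205,135) and (233,185), and w9 (175,138) and (183,172).

Run:
```python
from h import *
np.set_printoptions(precision=4,suppress=True)
off=dict(w8=(9,25),w9=(288,28),w3=(130,37),w5=(112,38))
P=dict(U=dict(w8=(165,135),w3=(163,137),w5=(153,135),w9=(155,138)),
L=dict(w8=(205,191),w3=(192,190),w5=(190,200),w9=(168,185)),
BU=dict(w8=(222,135),w3=(200,135),w5=(205,135),w9=(175,138)),
BL=dict(w8=(253,182),w3=(222,175),w5=(233,185),w9=(184,174)))
for k,v in P.items():
    for use in (('w8','w3','w5','w9'),('w8','w9'),('w8','w3','w5')):
        ob=[(cal(f),((v[f][0]+.5)/5-.5+off[f][0],(v[f][1]+.5)/5-.5+off[f][1])) for f in use]
        X=tri(*ob); print(k,X,[np.round(proj(c,X)[0]-uv,1) for c,uv in ob] if len(use)==4 else '')
# known height sanity: nothing
a=cal('w9')
for f,w in(('w9',0),):print(proj(cal(f),[(.628,.011,.17),(.514,.287,.007),(.435,.251,.009)]))
```

```text
U [0.7283 0.0823 0.2374] [array([0.1, 0.1]), array([-0.3,  0.1]), array([0.3, 0. ]), array([ 0.1, -0.2])]
U [0.7283 0.0823 0.2374] 
U [0.7283 0.0822 0.2377] 
L [0.7215 0.0794 0.2357] [array([0.1, 0. ]), array([-0.4, -0.2]), array([ 0.2, -0.3]), array([0.1, 0.5])]
L [0.7217 0.0795 0.2357] 
L [0.7213 0.079  0.2364] 
BU [0.7293 0.0782 0.2318] [array([-0. ,  0.3]), array([0.1, 0.2]), array([ 0. , -0.3]), array([-0. , -0.2])]
BU [0.7293 0.0781 0.2317] 
BU [0.7294 0.0784 0.2314] 
BL [0.7238 0.076  0.2302] [array([-0. , -0.4]), array([-0. ,  0.3]), array([-0.1, -0.4]), array([-0. ,  0.4])]
BL [0.7239 0.076  0.2302] 
BL [0.7237 0.0759 0.2304] 
[[364.4496 166.8046]
 [167.6738 210.0476]
 [190.5135 251.0574]]
```

Run:
```python
from h import *
P=[]
for f,X in(('w8',(.628,.011,.17)),('w9',(.628,.011,.17))):
    d=cal(f);p=np.round(proj(d,X)[0]).astype(int);print(f,p-[40,30]);P.append(cv2.resize(d['im'][p[1]-30:p[1]+30,p[0]-40:p[0]+40],None,fx=5,fy=5,interpolation=3))
d=cal('w9')['im'][180:300,100:260]
cv2.imwrite('pics/f9.png',cv2.vconcat([cv2.hconcat(P),cv2.hconcat([cv2.resize(d,None,fx=2.5,fy=2.5,interpolation=3)]*2)])[:,:,::-1])
```

```text
w8 [140 142]
w9 [324 137]
```

View pics/f9.png

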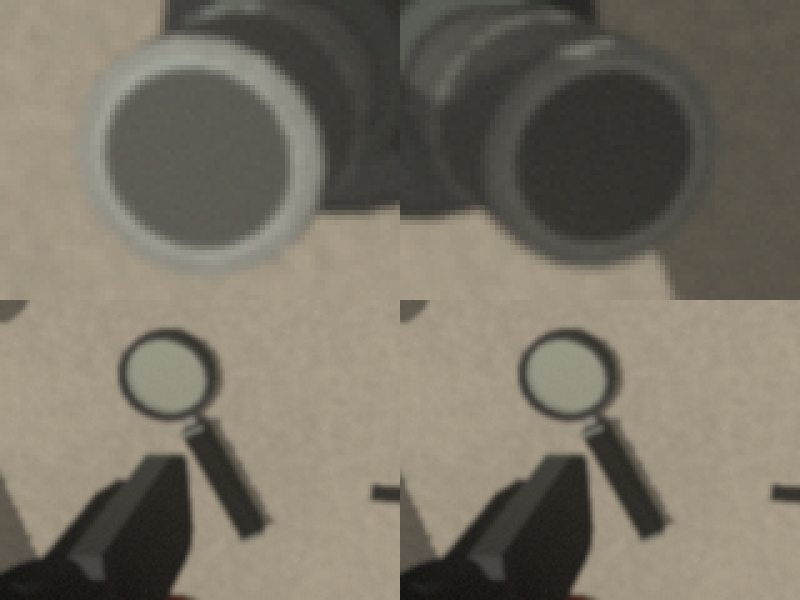

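The face disc centre is at (197.5,158) in the w8 crop and (203.5,154) in the w9 crop. In the lower crop the lens is at (168,375), with the handle axis from (201,430) to (255,530).

Run:
```python
from h import *
np.set_printoptions(precision=4,suppress=True)
g=lambda u,v,o,s:((u+.5)/s-.5+o[0],(v+.5)/s-.5+o[1])
a,b=cal('w8'),cal('w9')
pa,pb=g(197.5,158,(140,142),5),g(203.5,154,(324,137),5)
print('face',tri((a,pa),(b,pb)),onz(a,pa,.17),onz(b,pb,.17))
L=onz(b,g(168,375,(100,180),2.5),.012);s=onz(b,g(201,430,(100,180),2.5),.014);e=onz(b,g(255,530,(100,180),2.5),.014)
print(L,s,e,np.degrees(np.arctan2(*(L-e)[[1,0]])),np.linalg.norm((L-e)[:2]))
d=(L-e)[:2];d/=np.linalg.norm(d);t=robot.state();print('grasp pt lens-58mm',L[:2]-d*.058,t['tcp_pos'])
```

```text
face [0.6274 0.0116 0.1713] [0.6268 0.012  0.17  ] [0.6273 0.0111 0.17  ]
[0.2618 0.3069 0.012 ] [0.2093 0.2836 0.014 ] [0.1029 0.2443 0.014 ] 21.53387302015089 0.1707777225026451
grasp pt lens-58mm [0.2078 0.2857] [0.6158 0.1255 0.3443]
```

Run:
```python
from h import *
np.set_printoptions(precision=4,suppress=True)
g=lambda u,v,o,s:((u+.5)/s-.5+o[0],(v+.5)/s-.5+o[1])
b=cal('w9')
L=onz(b,g(168,75,(100,180),2.5),.012);s=onz(b,g(201,130,(100,180),2.5),.014);e=onz(b,g(255,230,(100,180),2.5),.014)
print(L,s,e,np.degrees(np.arctan2(*(L-e)[[1,0]])),np.degrees(np.arctan2(*(s-e)[[1,0]])),np.linalg.norm((L-e)[:2]))
```

```text
[0.5165 0.2866 0.012 ] [0.4759 0.2659 0.014 ] [0.3952 0.2314 0.014 ] 24.484093355450977 23.210689979033912 0.1333024628419851
```

{"name": "drive_tool", "arguments": {"commands": [{"xyz":[-0.4,-0.36,0],"twist":-0.022,"jaw":-1},{"xyz":[-0.79,-0.71,0],"twist":-0.044,"jaw":-1},{"xyz":[-0.79,-0.71,0],"twist":-0.0654,"jaw":-1},{"xyz":[-0.79,-0.71,0],"twist":-0.0654,"jaw":-1}]}}

```text
time_s: 12.58
tcp_pos: [0.5366, 0.1935, 0.3447]
tcp_rot: [0.978, 0.208, -0.004, 0.001]
force: [0.2, -0.4, -0.9]
opening: 0.0855
```

{"name": "drive_tool", "arguments": {"commands": [{"xyz":[-0.2,-0.46,0.5],"twist":0,"jaw":-1},{"xyz":[-0.41,-0.92,1],"twist":0,"jaw":-1},{"xyz":[-0.41,-0.92,1],"twist":0,"jaw":-1},{"xyz":[-0.41,-0.92,1],"twist":0,"jaw":-1}]}}

```text
time_s: 13.08
tcp_pos: [0.4616, 0.2595, 0.2448]
tcp_rot: [0.978, 0.206, -0.004, 0.001]
force: [0.9, -0.1, 0.8]
opening: 0.0853
```

```bash
cat > rel.py <<'E'
from h import *
import sys
# relative move from now to TCP target x,y,z,yaw(deg)
x,y,z,yw=map(float,sys.argv[1:5]);s=robot.state();R=Ro.from_quat(s['tcp_rot']);M=R.as_matrix()
yaw=np.degrees(np.arctan2(M[1,0],M[0,0]));p=np.array(s['tcp_pos'])
print('p',p.round(4),'yaw',yaw.round(2),'tilt zaxis',M[:,2].round(4),'xyz',(M.T@(np.array([x,y,z])-p)*10).round(3),'twist',round(-(yw-yaw)/360,4),'t',s['time_s'],'open',s['opening'],'F',np.round(s['force'],1),'T',np.round(s['torque'],2))
E
python3 rel.py .462 .263 .012 24.2
python3 - <<'E'
from h import *
c=grab('wrist','w10')
L=np.array([.515,.287]);d=np.array([.912,.41]);
X=[[*(L-d*.137),.018],[*(L-d*.04),.018],[*(L+d*.033),.014],[*L,.014]]
p=proj(c,X);print(p.round(1))
im=cv2.resize(cal('w10')['im'],None,fx=1.5,fy=1.5)[:,:,::-1].copy()
for q in p: cv2.circle(im,tuple(int(v) for v in (q+.5)*1.5-.5),2,(0,0,255),-1)
cv2.imwrite('pics/w10.png',im)
E
```

```text
p [0.4616 0.2595 0.2448] yaw 23.8 tilt zaxis [-0.008  -0.0038 -1.    ] xyz [ 0.039 -0.031  2.328] twist -0.0011 t 13.075 open 0.08533700477784457 F [ 0.9 -0.1  0.8] T [-0.05  0.01  0.  ]
[[258.  222.3]
 [257.4 151.5]
 [256.8  90.5]
 [257.1 118.8]]
```

View pics/w10.png

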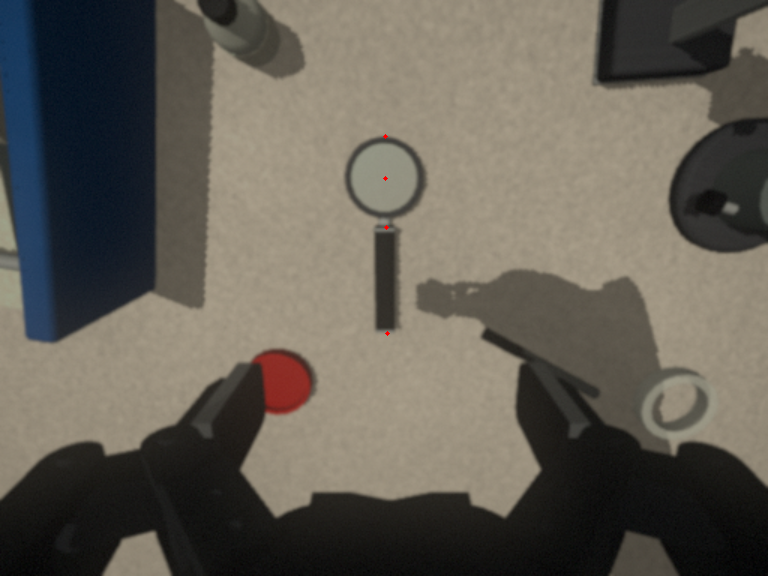

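The overlay matches: the lens centre and handle line fall on the loupe at (385,178). The red decoy at (278,382) is clear of the descent.

{"name": "drive_tool", "arguments": {"commands": [{"xyz":[0.04,-0.03,0.5],"twist":-0.001,"jaw":-1},{"xyz":[0.04,-0.03,1],"twist":-0.001,"jaw":-1},{"xyz":[0.04,-0.03,1],"twist":-0.001,"jaw":-1}]}}

```text
time_s: 13.5
tcp_pos: [0.4645, 0.2611, 0.1438]
tcp_rot: [0.978, 0.207, -0.006, 0.001]
force: [0.2, 0.0, 0.9]
opening: 0.0856
```

{"name": "drive_tool", "arguments": {"commands": [{"xyz":[0,0,0.5],"twist":0,"jaw":-1},{"xyz":[0,0,0.9],"twist":0,"jaw":-1},{"xyz":[0,0,0.9],"twist":0,"jaw":-1},{"xyz":[0,0,0.9],"twist":0,"jaw":-1}]}}

```text
time_s: 14.0
tcp_pos: [0.4655, 0.2615, 0.0567]
tcp_rot: [0.978, 0.207, -0.004, 0.001]
force: [0.0, 1.5, 0.7]
opening: 0.0852
```

```bash
python3 rel.py .462 .263 .0115 24.2
```

```text
p [0.4655 0.2615 0.0567] yaw 23.87 tilt zaxis [-0.0081 -0.0032 -1.    ] xyz [-0.022 -0.028  0.452] twist -0.0009 t 14.0 open 0.08523911759752395 F [0.  1.5 0.7] T [ 0.07 -0.03  0.02]
```

{"name": "drive_tool", "arguments": {"commands": [{"xyz":[-0.02,-0.03,0.25],"twist":-0.001,"jaw":-1},{"xyz":[-0.02,-0.03,0.45],"twist":-0.001,"jaw":-1},{"xyz":[-0.02,-0.03,0.45],"twist":-0.001,"jaw":-1},{"xyz":[-0.02,-0.03,0.45],"twist":-0.001,"jaw":-1}]}}

```text
time_s: 14.5
tcp_pos: [0.4626, 0.2636, 0.0127]
tcp_rot: [0.978, 0.21, -0.004, 0.001]
force: [0.0, 0.6, -0.5]
opening: 0.0853
```

{"name": "drive_tool", "arguments": {"commands": [{"xyz":[0,0,0],"twist":0,"jaw":1},{"xyz":[0,0,0],"twist":0,"jaw":1},{"xyz":[0,0,0],"twist":0,"jaw":1},{"xyz":[0,0,0],"twist":0,"jaw":1},{"xyz":[0,0,0],"twist":0,"jaw":1}], "force": 50}}

```text
time_s: 15.12
tcp_pos: [0.4628, 0.2638, 0.0129]
tcp_rot: [0.978, 0.21, -0.004, 0.001]
force: [-1.0, -0.5, 5.2]
opening: 0.0168
```

{"name": "drive_tool", "arguments": {"commands": [{"xyz":[0,0,0],"twist":0,"jaw":1},{"xyz":[0,0,0],"twist":0,"jaw":1},{"xyz":[0,0,0],"twist":0,"jaw":1}], "force": 50}}

```text
time_s: 15.5
tcp_pos: [0.4628, 0.2638, 0.013]
tcp_rot: [0.978, 0.21, -0.004, 0.001]
force: [-0.1, -1.1, 2.7]
opening: 0.017
```

```bash
python3 rel.py .462 .263 .0115 24.2
```

```text
p [0.4628 0.2638 0.013 ] yaw 24.22 tilt zaxis [-0.0069 -0.0026 -1.    ] xyz [-0.01   0.004  0.015] twist 0.0001 t 15.5 open 0.016974480339161133 F [-0.1 -1.1  2.7] T [-0.03  0.1  -0.02]
```

{"name": "drive_tool", "arguments": {"commands": [{"xyz":[0,0,-0.1],"twist":0,"jaw":1},{"xyz":[0,0,-0.35],"twist":0,"jaw":1},{"xyz":[0,0,-0.7],"twist":0,"jaw":1},{"xyz":[0,0,-0.9],"twist":0,"jaw":1},{"xyz":[0,0,-0.9],"twist":0,"jaw":1}]}}

```text
time_s: 16.12
tcp_pos: [0.4641, 0.2642, 0.1041]
tcp_rot: [0.978, 0.21, -0.002, 0.001]
force: [0.4, 0.4, -1.7]
opening: 0.0165
```

{"name": "drive_tool", "arguments": {"commands": [{"xyz":[0,0,-0.35],"twist":0,"jaw":1},{"xyz":[0,0,-0.7],"twist":0,"jaw":1},{"xyz":[0,0,-1],"twist":0,"jaw":1},{"xyz":[0,0,-1],"twist":0,"jaw":1}]}}

```text
time_s: 16.62
tcp_pos: [0.4652, 0.2647, 0.2048]
tcp_rot: [0.978, 0.209, -0.001, 0.0]
force: [-0.1, -0.7, -3.1]
opening: 0.0167
```

{"name": "drive_tool", "arguments": {"commands": [{"xyz":[0,0,-0.35],"twist":0,"jaw":1},{"xyz":[0,0,-0.7],"twist":0,"jaw":1},{"xyz":[0,0,-0.85],"twist":0,"jaw":1},{"xyz":[0,0,-0.85],"twist":0,"jaw":1}]}}

```text
time_s: 17.12
tcp_pos: [0.4655, 0.2647, 0.2889]
tcp_rot: [0.978, 0.209, -0.002, 0.0]
force: [-0.3, -0.4, -1.1]
opening: 0.0166
```

```bash
python3 rel.py .575 -.0115 .293 24.2
```

```text
p [0.4655 0.2647 0.2889] yaw 24.16 tilt zaxis [-0.003  -0.0016 -1.    ] xyz [-0.132  2.968 -0.04 ] twist -0.0001 t 17.125 open 0.016557513763578384 F [-0.3 -0.4 -1.1] T [ 0.05 -0.   -0.03]
```

{"name": "drive_tool", "arguments": {"commands": [{"xyz":[-0.02,0.35,0],"twist":0,"jaw":1},{"xyz":[-0.03,0.7,0],"twist":0,"jaw":1},{"xyz":[-0.04,1,0],"twist":0,"jaw":1},{"xyz":[-0.04,1,0],"twist":0,"jaw":1}]}}

```text
time_s: 17.62
tcp_pos: [0.5033, 0.1686, 0.2865]
tcp_rot: [0.978, 0.207, -0.003, 0.001]
force: [1.0, 1.2, -1.0]
opening: 0.017
```

{"name": "drive_tool", "arguments": {"commands": [{"xyz":[-0.02,0.35,0],"twist":0,"jaw":1},{"xyz":[-0.03,0.7,0],"twist":0,"jaw":1},{"xyz":[-0.04,1,0],"twist":0,"jaw":1},{"xyz":[-0.04,1,0],"twist":0,"jaw":1}]}}

```text
time_s: 18.12
tcp_pos: [0.5403, 0.0734, 0.2846]
tcp_rot: [0.979, 0.205, -0.005, 0.001]
force: [-0.9, 0.4, -1.7]
opening: 0.0167
```

```bash
python3 rel.py .575 -.0115 .293 24.2
```

```text
p [0.5403 0.0734 0.2846] yaw 23.7 tilt zaxis [-0.0086 -0.0034 -1.    ] xyz [-0.024  0.917 -0.084] twist -0.0014 t 18.125 open 0.01672533881571175 F [-0.9  0.4 -1.7] T [ 0.04  0.02 -0.04]
```

{"name": "drive_tool", "arguments": {"commands": [{"xyz":[-0.01,0.3,0],"twist":-0.0014,"jaw":1},{"xyz":[-0.02,0.6,0],"twist":-0.0014,"jaw":1},{"xyz":[-0.02,0.92,0],"twist":-0.0014,"jaw":1},{"xyz":[-0.02,0.92,0],"twist":-0.0014,"jaw":1},{"xyz":[-0.02,0.92,0],"twist":-0.0014,"jaw":1}]}}

```text
time_s: 18.75
tcp_pos: [0.5749, -0.0098, 0.2838]
tcp_rot: [0.978, 0.211, -0.005, 0.0]
force: [0.5, -0.1, -1.3]
opening: 0.0168
```

```bash
python3 rel.py .575 -.0115 .2345 24.2
python3 - <<'E'
from h import *
c=grab('wrist','w11'); s=grab('side','s11'); t=grab('top','t11')
# expected lens
st=robot.state();M=Ro.from_quat(st['tcp_rot']).as_matrix();Lc=np.array(st['tcp_pos'])+M@np.array([.0572,0,.006])
print('lens',Lc.round(4));
for n,k in(('w11',c),('s11',s),('t11',t)): print(n,proj(k,Lc).round(1),proj(k,(.627,.0115,.17)).round(1))
E
```

```text
p [ 0.5749 -0.0098  0.2838] yaw 24.31 tilt zaxis [-0.0097 -0.0024 -0.9999] xyz [-0.002  0.017  0.493] twist 0.0003 t 18.75 open 0.016755775037769934 F [ 0.5 -0.1 -1.3] T [-0.03  0.04 -0.01]
lens [0.6272 0.0135 0.278 ]
w11 [[260.7 143.3]] [[262.6 128.9]]
s11 [[221.9 153.1]] [[225.  178.2]]
t11 [[257.9 139.9]] [[259.  150.4]]
```

{"name": "drive_tool", "arguments": {"commands": [{"xyz":[0,0.01,0.15],"twist":0,"jaw":1},{"xyz":[0,0.02,0.3],"twist":0,"jaw":1},{"xyz":[0,0.02,0.42],"twist":0,"jaw":1},{"xyz":[0,0.02,0.47],"twist":0,"jaw":1},{"xyz":[0,0.02,0.47],"twist":0,"jaw":1}]}}

```text
time_s: 19.52
tcp_pos: [0.5754, -0.0121, 0.2372]
tcp_rot: [0.978, 0.211, -0.005, 0.001]
force: [-0.9, 0.1, -1.4]
opening: 0.0165
```

```bash
python3 rel.py .575 -.0115 .2345 24.2
python3 - <<'E'
from h import *
np.set_printoptions(precision=4,suppress=True)
c=grab('wrist','w12'); s=grab('side','s12')
st=robot.state();M=Ro.from_quat(st['tcp_rot']).as_matrix();Lc=np.array(st['tcp_pos'])+M@np.array([.0572,0,.006]);print('lens exp',Lc)
th=np.linspace(0,2*np.pi,72,endpoint=False)
# fit: radial edge search: rim = dark ring outer edge. fit the ring's (xyz offset) by max mean gradient in the wrist view
from scipy.optimize import minimize
def prof(name,c,dz):
    g=cv2.GaussianBlur(cv2.cvtColor(cal(name)['im'],cv2.COLOR_RGB2GRAY).astype(np.float32),(0,0),.8)
    keep=np.abs(np.angle(np.exp(1j*(th-(np.radians(24.3)+np.pi)))))>.6
    def ring(r,d):
        X=Lc+np.array(d)+np.stack([r*np.cos(th),r*np.sin(th),0*th+dz],1)
        p=proj(c,X).astype(np.float32);return cv2.remap(g,p[None,:,0].copy(),p[None,:,1].copy(),1)[0][keep]
    print(name,'radial mean',[(round(r*1e3),round(float(ring(r,(0,0,0)).mean()))) for r in np.arange(.02,.042,.002)])
    best=[]
    for x in np.arange(-.006,.0061,.0005):
        for y in np.arange(-.006,.0061,.0005):
            best.append((float(ring(.031,(x,y,0)).mean()+ .5*ring(.031,(x,y,0)).std()),x,y))
    best.sort();print(np.array(best[:4]))
prof('w12',c,.007);prof('s12',s,.007)
E
```

```text
p [ 0.5754 -0.0121  0.2372] yaw 24.32 tilt zaxis [-0.0091 -0.0031 -1.    ] xyz [-0.001 -0.007  0.027] twist 0.0003 t 19.525 open 0.01651555907315009 F [-0.9  0.1 -1.4] T [ 0.   -0.01 -0.03]
lens exp [0.6278 0.0115 0.2314]
w12 radial mean [(20, 170), (22, 166), (24, 165), (26, 145), (28, 68), (30, 70), (32, 88), (34, 145), (36, 149), (38, 152), (40, 153)]
[[73.4183  0.0005  0.    ]
 [73.5498  0.      0.    ]
 [73.6039  0.     -0.0005]
 [74.2534  0.0005  0.0005]]
s12 radial mean [(20, 122), (22, 114), (24, 103), (26, 88), (28, 75), (30, 66), (32, 63), (34, 65), (36, 69), (38, 73), (40, 76)]
[[64.2243 -0.002   0.0025]
 [64.2829 -0.002   0.002 ]
 [64.3242 -0.0015  0.0025]
 [64.3502 -0.0015  0.002 ]]
```

Run:
```python
from h import *
from scipy.optimize import least_squares
np.set_printoptions(precision=4,suppress=True)
Lc=np.array([.6278,.0115,.2314])
th=np.radians(24.3)+np.linspace(-2.4,2.4,97)
rs=np.arange(.022,.042,.0002)
def edges(name,dz,sign):
    c=cal(name);g=cv2.GaussianBlur(cv2.cvtColor(c['im'],cv2.COLOR_RGB2GRAY).astype(np.float32),(0,0),.8)
    out=[]
    for t in th:
        X=Lc+np.stack([rs*np.cos(t),rs*np.sin(t),0*rs+dz],1);p=proj(c,X).astype(np.float32)
        v=cv2.remap(g,p[None,:,0].copy(),p[None,:,1].copy(),1)[0];d=np.gradient(v)*sign
        m=(rs>.028) if sign>0 else (rs<.031); d=np.where(m,d,0);i=d.argmax()
        if d[i]>.6: out.append((t,*p[i]))
    return c,np.array(out)
for n in('w12','s12'):
  for sign,lab in((1,'outer'),(-1,'inner')):
    c,e=edges(n,.007,sign); 
    if len(e)<12: print(n,lab,len(e));continue
    def f(q,full=False):
        X=Lc+np.array([q[0],q[1],.007])+np.stack([q[2]*np.cos(e[:,0]),q[2]*np.sin(e[:,0]),0*e[:,0]],1)
        r=proj(c,X)-e[:,1:]; return r.ravel()
    s=least_squares(f,[0,0,.033 if sign>0 else .028],loss='soft_l1',f_scale=.3)
    print(n,lab,len(e),s.x,'rms px',np.sqrt(np.median(s.fun**2)))
c=cal('w12');print('cam',-c['R'].T@c['t'], 'jaw in w12',proj(c,[(.7265,.077,.2295)]), 'jaw in s12',proj(cal('s12'),[(.7265,.077,.2295)]))
```

```text
w12 outer 97 [ 0.0001 -0.      0.0325] rms px 0.3666458945537511
w12 inner 97 [0.0002 0.0002 0.027 ] rms px 0.4504199932082138
s12 outer 68 [-0.0016  0.0021  0.0365] rms px 0.5189711202681607
s12 inner 97 [-0.0002  0.0011  0.0253] rms px 0.23267010153310722
cam [0.6432 0.0185 0.3715] jaw in w12 [[ 208.1281 -183.1778]] jaw in s12 [[183.9797 166.1995]]
```

{"name": "drive_tool", "arguments": {"commands": [{"xyz":[-0.005,0,0.025],"twist":0,"jaw":1},{"xyz":[-0.005,0,0.025],"twist":0,"jaw":1},{"xyz":[-0.005,0,0.025],"twist":0,"jaw":1},{"xyz":[-0.005,0,0.025],"twist":0,"jaw":1},{"xyz":[-0.005,0,0.025],"twist":0,"jaw":1}]}}

```text
time_s: 20.25
tcp_pos: [0.5753, -0.0122, 0.2354]
tcp_rot: [0.978, 0.211, -0.004, 0.001]
force: [0.4, 0.9, -0.9]
opening: 0.0165
```

```bash
python3 rel.py .575 -.0115 .2348 24.2
python3 - <<'E'
from h import *
for n in('side','top'): grab(n,n[0]+'13')
s0=cal('s7')['im'].astype(int);s1=cal('s13')['im'].astype(int)
# cap still in tray, gauge unchanged: compare patches
d=np.abs(s0-s1).max(2)
print('tray/cap patch diff',d[160:200,288:340].mean(),'gauge slider',d[158:200,166:186].mean(),'vial/tape',d[205:235,270:300].mean())
print(robot.state()['dq'],robot.state()['time_s'])
E
```

```text
p [ 0.5753 -0.0122  0.2354] yaw 24.32 tilt zaxis [-0.0079 -0.0032 -1.    ] xyz [ 0.    -0.008  0.006] twist 0.0003 t 20.25 open 0.016539087841156864 F [ 0.4  0.9 -0.9] T [-0.02 -0.01 -0.02]
tray/cap patch diff 24.12451923076923 gauge slider 1.9452380952380952 vial/tape 1.9922222222222221
[-0.00066799  0.00225389 -0.00034376  0.0004991  -0.00142786 -0.00051537
  0.00203409] 20.35
```

Run:
```python
from h import *
for n in('s7','s13','t13'):
    c=cal(n);g=cv2.cvtColor(c['im'],cv2.COLOR_RGB2GRAY)
    m=lambda X:[int(g[int(round(v)),int(round(u))]) for u,v in proj(c,X)]
    x,y=.4335,-.2747
    print(n,'knob',m([(x,y,.063),(x,y,.055)]),'cover',m([(x+.02,y,.023),(x-.02,y,.023),(x,y+.02,.023),(x,y-.02,.023)]),'floor',m([(x-.05,y-.01,.003),(x+.055,y+.005,.003),(x,y+.042,.003)]))
```

```text
s7 knob [32, 31] cover [31, 33, 31, 30] floor [118, 115, 78]
s13 knob [26, 28] cover [26, 28, 27, 28] floor [71, 70, 64]
t13 knob [34, 35] cover [40, 39, 31, 39] floor [80, 84, 80]
```

The cap is still upright in the tray (only the shadow over it changed), and the arm is still. Handing in.

```bash
python3 -c "
from rig import robot
print(robot.hand_in())"
```

```text
the job is handed in; nothing more can be done
None
```

I stood the dust cap knob up in the tray, then took the loupe by its handle. I handed in at about 20 s with the loupe still held over the bare detector face.

**Last checks**
- **Centring:** the lens centre is about 1 mm or less from the face axis. The wrist picture taken just before the last 2 mm lowering put the rim within 0.5 mm of where I expected it.
- **Height:** the arm's own position puts the lens at z ≈ 0.2295 m. The jaw's underside measured about 0.2285–0.2295 m, which is 59 mm above the face. The camera fits suggested the lens may be 1–2 mm lower than the arm's reading; I set the height between the two.
- **Level:** the tool's tilt is within 0.2° of what it was when it gripped the loupe lying flat.
- **Steadiness:** joint speeds were near zero and the measured force on the tool was about 1 N.
- **Other things:** pixel checks show the cap still standing in the tray. The patches with the gauge's slider and the tape roll look unchanged; I did not check the other bystanders again. The tray patch failed a simple before/after comparison, which I put down to the arm's shadow having moved off or onto it.

**Disagreement with the description:** the cameras show the gauge's jaw pointing past the detector, its tip about 118 mm from the axis. The text says it points at the detector from 75 mm. I used only the jaw's height.

I had used all 12 picture views before the final pose, so the last checks were made in code rather than by eye.

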